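Close the microwave test fixture on its hidden locating pin

ROBOT

A 6-joint arm with a two-finger parallel gripper is mounted at the origin on the work surface. World frame = base frame: x ahead of the robot, y to its left, z up, the work surface at z = 0. Lengths are in m, angles in rad, forces in N, time in s.
With the tool pointing down it reaches from about 0.35 to 1 m from the base axis. Payload 7.1 kg.
Tool frame: the origin (TCP) lies midway between the tips of the shut fingers; the grasp point (between the pads) lies robot.grasp_offset behind it (robot.grasp_offset is the distance from the TCP to the grasp point, in m); z points along the fingers, y is the direction in which the jaws open and shut (so a half turn about z gives the same grasp; the last joint's range is limited). The gripper opens to 85 mm and grips with 20 to 120 N. Pads are 22 mm wide; open, the fingers measure 114 mm over their backs; the gripper's body (76 mm by 85 mm) begins 54 mm behind the grasp point. The pads swing forward as they close: fully open they stand 13 mm farther back than shut.
Start: joints at [-1.31, 0.423, 1.63, -0, 1.089, -0.019], TCP at [0.173, -0.601, 0.231] pointing down, gripper open.
Joint ranges: [-3, 3], [-0.9, 2.11], [0.09, 2.58], [-1.31, 4.45], [0.11, 2.69], [-2.54, 2.54]. Speed limits (rad/s): [2.39, 2.39, 3.01, 3.14, 3.14, 3.14].

INTERFACE

Orientations are given as a unit quaternion [w, x, y, z].
In Python, from bench import robot gives the robot as it stands. The module is installed in compiled form; this text tells all that it offers.
- The arm moves only by the tool send_rows, never from a script. Its argument "deltas" is a list that holds one entry, the list of rows, each a list of 6 numbers: the shift along the tool's x, y, z in m, then the turn, a rotation vector about the tool's x, y, z in rad. A call has 1 to 8 rows; each row is the pose to reach, as a shift and turn from the pose measured when the call began, along the tool's axes at that moment; what a row does not reach only later rows make up. A row lasts 1/12 s, in which the tool goes at most 41.7 mm and 7.16 degrees, less where a joint would pass 70% of its speed; a pose out of reach is approached as far as the arm can. A call with a gripper value outside its range is refused whole. "fingers" is the opening, from 0 (shut) to 1 (fully open), set as the call begins (left out, the last holds). The fingers move at their own pace and stop on an object; the grip force is fixed at half the most. Time passes only in rows, so rows that repeat a pose let the fingers close. It gives the time, the measured TCP pose, the force and the opening at its end, in the units of the state.
- robot.sense(): the state, without advancing time (a new reading comes with each control period).
- robot.camera(name): name is "scene" or "side" or "wrist"; returns a dict with "img" (480x640x3 uint8, red, green, blue), "fx", "fy", "cx", "cy" (pixels), "extrinsics" (4x4, takes a point from camera to world coordinates). Camera axes: x right, y up, looking along -z (the intrinsics and any distortion apply to the point x, -y, -z); pixel columns grow to the right and rows downward; lengths in m; the calibration is good to about 2 mm. A picture is of the moment at which its call begins. There is no depth.
- robot.close_job(): hands the job in, once; it reports no verdict.
The state is a dict: "clock": time; "qpos": joint angles; "qvel": joint speeds; "joint_efforts": joint torques, N m; "eef_pos": TCP position; "tool_rot": TCP orientation; "ft_force": force on the tool from outside, world axes, zero at the start; "wrist_torque": the same for the moment, N m; "opening": finger opening in m.
Only numpy, scipy, OpenCV 4.12 (cv2) and the standard library are available. Lean on these libraries where they do the work, as an engineer would, in place of code of your own. Each camera call takes 0.05 s, during which the arm holds its last target. There are 200 camera calls.

TASK

Close up the loaded test fixture: pick up the blue shield cover, lower it level between the fixture's two flared cheeks and slide it lengthwise until it drops onto the locating pin hidden under it, then press it down fully home against the spring contacts. Finish while still holding the cover pressed fully home (do not let go or ease off; the springs would lift it again), and leave the other things on the bench where they are.

Things in the scene. Friction and masses are not known exactly. Their poses are not given: they have to be found in the camera images.
- cover_handle (a point): Black D-handle on the loose blue shield cover (about 250 g), standing upright on the bench. The point is the centre of the handle's bar, 50 mm above the cover's underside. Bar: 52 mm long (x), 14 mm thick (y), 16 mm high, 25 mm clear above the block on two posts; grip it across y from above. z up; the same after a half turn.
- cover: The shield cover, a block 84 (x) x 60 (y) x 17 mm (z) with the handle on top. Origin: centre of its underside, straight below the handle point. There it has a blind bore, not visible from above: 11.5 mm wide in x, 14 mm in y, 14 mm deep, 1 mm chamfer.
- fixture_seat (a point): Centre of the seat of the fixed aluminium test fixture (150 mm long in x, 84 mm wide in y, z up), 24 mm above the bench: two lands at this height carry the cover when fully home (handle point 50 mm above). Cheeks run along x at both sides, 64 mm apart inside, vertical to 18 mm above the seat, then flared out 30 degrees up to 29 mm above it; the ends are open.
- pin_slot (a point): Middle of the slot in which the steel locating pin is clamped, at the height of the pin's tip, 12 mm above the seat; axes as the seat. The pin, 9 mm thick (tip 7 mm, short cone), stands at y = 0 and anywhere from x = -12 to +12 mm: not reported. A cover on its tip (handle point 62 mm above the seat), slid along x, drops 7 mm on finding it and rests on the contact bars.
- contacts (a joint): Two yellow spring-loaded contact bars across the fixture's channel, 25 mm either side of its middle, moving together. Value in m: 0 = up (tops 5 mm above the seat), 0.005 = pressed level with the seat, i.e. cover fully home. They push up with about 5 N at 0 and 11 N at 0.005.
- adapter_a: small upright brass coaxial adapter, 16 mm across, 22 mm tall, origin under its centre; a bystander
- adapter_b: second such brass adapter, same size; a bystander
- pen: white pen with black cap, 130 x 9 x 10 mm along its x, origin under its centre; a bystander
- spanner: steel spanner 150 mm long lying flat; a bystander
- tub: round white plastic tub with lid, 158 mm across, 93 mm tall, origin under its centre; a bystander
- calcase: brown wooden calibration-kit case, 100 x 160 x 35 mm, origin under its centre; a bystander
- mouse: black computer mouse, 100 x 58 x 26 mm, origin under its centre; a bystander
Things that resemble listed ones, but are neither listed nor needed, are in the scene too. Of the things like the cover, leave any that is yellow; of the rest the smaller one is meant. Of the things shaped like the part that bears fixture_seat, the aluminium one is meant.

How it is judged:
By the outcome, as a careful person would: the job done as asked, in the order asked, and still so for the second after the job is handed in, while the arm keeps its last pose, push and grip.
It also fails if it takes over 51 s, if anything falls off the work surface, if the arm or the gripper's body presses on something with over 40 N, if the wrist force passes 120 N, or if a joint passes its speed limit or range.

## Working session

There is one attempt and no reset: what is moved stays moved. The work goes in short steps, Python scripts to look and compute and a tool call to move; the robot and the scene stay as the last step left them, time stands still between calls to the robot, and variables do not carry over. Pictures are saved under pics/ and viewed, about 8 in all and at most 12, crops included, and the job is handed in when it is done.

Besides the shell and the picture viewer there is one more tool, called as name(argument=value, ...) on one line, values as JSON. send_rows: Moves the arm, as the interface text tells. Its arguments: {"type":"object","properties":{"deltas":{"type":"array","items":{"type":"array","items":{"type":"array","items":{"type":"number"}}}},"fingers":{"type":"number"}},"required":["deltas"]}

```bash
mkdir -p pics
cat > h.py <<'E'
import numpy as np, cv2
from bench import robot
def ray(c,u,v):
    d=np.array([(u-c["cx"])/c["fx"],-(v-c["cy"])/c["fy"],-1.0]);E=np.array(c["extrinsics"])
    return E[:3,3],E[:3,:3]@d
def onplane(c,u,v,z):
    o,d=ray(c,u,v);return o+d*(z-o[2])/d[2]
def proj(c,p):
    E=np.array(c["extrinsics"]);q=E[:3,:3].T@(np.array(p)-E[:3,3])
    return c["cx"]+c["fx"]*q[0]/-q[2],c["cy"]-c["fy"]*q[1]/-q[2]
def save(c,n):cv2.imwrite(f"pics/{n}.png",c["img"][:,:,::-1])
E
python3 - <<'E'
from h import *
import pickle
for n in("scene","side","wrist"):
    c=robot.camera(n);save(c,n+"0");pickle.dump(c,open(n+"0.pkl","wb"))
    print(n,[k for k in c],c["fx"],c["cx"],c["cy"],np.round(c["extrinsics"],3).tolist())
s=robot.sense();print(s,robot.grasp_offset)
E
```

```text
scene ['img', 'fx', 'fy', 'cx', 'cy', 'extrinsics'] 567.8057996588213 323.0761168431623 241.80064827223276 [[0.02, -0.847, 0.532, 1.258], [1.0, 0.017, -0.01, 0.035], [-0.001, 0.532, 0.847, 1.272], [0.0, 0.0, 0.0, 1.0]]
side ['img', 'fx', 'fy', 'cx', 'cy', 'extrinsics'] 463.9796504806274 329.7813046667596 234.16596963411945 [[0.983, 0.102, -0.151, 0.339], [-0.182, 0.492, -0.851, -1.006], [-0.012, 0.864, 0.503, 0.677], [0.0, 0.0, 0.0, 1.0]]
wrist ['img', 'fx', 'fy', 'cx', 'cy', 'extrinsics'] 350.5887691827164 320.54000983223983 236.09592503353946 [[0.276, 0.927, 0.253, 0.236], [-0.961, 0.267, 0.071, -0.583], [-0.001, -0.263, 0.965, 0.373], [0.0, 0.0, 0.0, 1.0]]
{'clock': 0.15, 'qpos': array([-1.31001087e+00,  4.23693668e-01,  1.63048550e+00,  2.31386165e-05,
        1.08861082e+00, -1.90055288e-02]), 'qvel': array([-0.00232369, -0.00232494, -0.00401777, -0.00170397, -0.00074294,
       -0.00068168]), 'joint_efforts': array([ 1.43265852e-04, -5.57766008e+01, -2.82018363e+01, -7.53387496e-06,
        4.84974211e-03, -2.40737614e-05]), 'eef_pos': array([ 0.17251684, -0.60028612,  0.23071793]), 'tool_rot': array([-5.95534314e-04,  9.90231145e-01,  1.39434287e-01, -6.20245625e-05]), 'ft_force': array([-1.02918201,  0.43698715, -0.18179732]), 'wrist_torque': array([ 0.01287694,  0.03840572, -0.00589924]), 'opening': 0.08552684529069302} 0.0187
```

View pics/scene0.png

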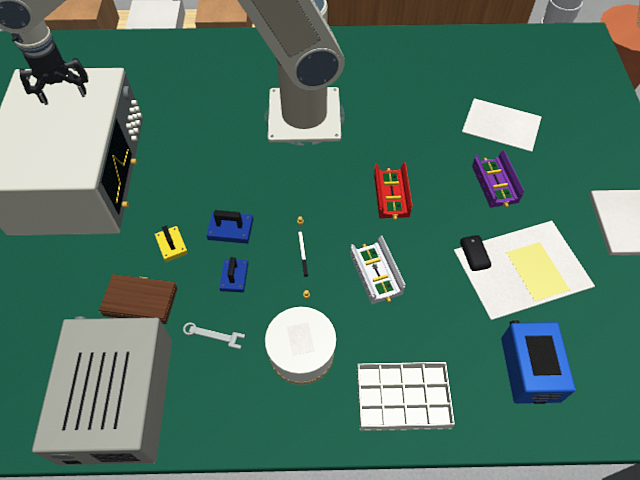

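View pics/side0.png

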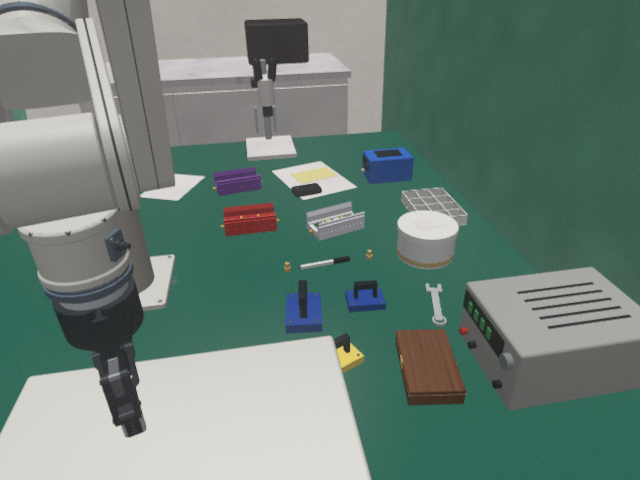

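The scene view shows the smaller blue cover at about (233,273) and the larger blue one at (230,225). The aluminium fixture is at (377,268), with the adapters and pen between them. The gripper starts beside or over the oscilloscope.

Run:
```python
from h import *
import pickle
c=pickle.load(open("scene0.pkl","rb"));s=pickle.load(open("side0.pkl","rb"))
a=cv2.resize(c["img"][245:305,200:265],None,fx=6,fy=6,interpolation=cv2.INTER_CUBIC)
b=cv2.resize(c["img"][225:310,340:415],None,fx=5.3,fy=5.3,interpolation=cv2.INTER_CUBIC)
H=460;o=np.zeros((H,800,3),np.uint8);o[:a.shape[0],:a.shape[1]]=a;b=b[:H,:400];o[:b.shape[0],400:400+b.shape[1]]=b
cv2.imwrite("pics/crop1.png",o[:,:,::-1])
# blue blobs
for n,cc,box in(("scene",c,(200,180,275,310)),("side",s,(270,270,400,335))):
    h=cv2.cvtColor(cc["img"],cv2.COLOR_RGB2HSV);m=cv2.inRange(h,(108,120,40),(130,255,255))
    x0,y0,x1,y1=box;mm=np.zeros_like(m);mm[y0:y1,x0:x1]=m[y0:y1,x0:x1]
    for k in cv2.findContours(mm,cv2.RETR_EXTERNAL,cv2.CHAIN_APPROX_NONE)[0]:
        if cv2.contourArea(k)<100:continue
        P=np.array([onplane(cc,u,v,0.017)[:2] for u,v in k[:,0]],np.float32)
        print(n,cv2.boundingRect(k),cv2.minAreaRect(P))
```

```text
scene (220, 259, 28, 33) ((0.5643190145492554, -0.17800506949424744), (0.06083158031105995, 0.09085793048143387), 85.48413848876953)
scene (207, 212, 46, 31) ((0.4180253744125366, -0.19761857390403748), (0.11226416379213333, 0.09002964943647385), 82.76177215576172)
side (285, 293, 37, 33) ((0.4197889566421509, -0.19926542043685913), (0.11278476566076279, 0.07727620005607605), 82.4867935180664)
side (346, 288, 39, 24) ((0.5629562139511108, -0.19241273403167725), (0.07639982551336288, 0.08410190790891647), 85.64091491699219)
```

View pics/crop1.png

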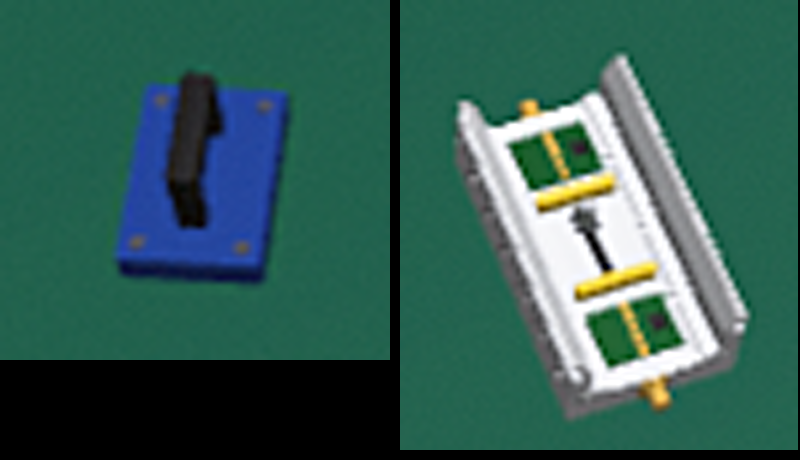

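The crop shows the cover's handle running along world x, with a slight yaw. In the fixture, the two yellow bars and the slot are visible, with the grey pin at the slot's robot-side end, around crop (585,215).

Run:
```python
from h import *
import pickle
c=pickle.load(open("scene0.pkl","rb"))
A=lambda p,z:onplane(c,200+(p[0]+.5)/6-.5,245+(p[1]+.5)/6-.5,z)
B=lambda p,z:onplane(c,340+(p[0]-400+.5)/5.3-.5,225+(p[1]+.5)/5.3-.5,z)
P=[A(p,.017) for p in((148,86),(288,94),(265,267),(120,260))]
print("cover",np.round(P,4)[:,:2].tolist(),np.mean(P,0));e=(P[3]+P[2]-P[0]-P[1])/2;print(np.linalg.norm(e),np.degrees(np.arctan2(e[1],e[0])))
e=P[1]-P[0];print(np.linalg.norm(e),np.degrees(np.arctan2(e[1],e[0])))
h=[A(p,.058) for p in((197,74),(184,182))];print("handle",h,np.mean(h,0))
b=[B(p,.029) for p in((575,192),(615,281))];e=b[1]-b[0];print("bars",b,np.mean(b,0),np.linalg.norm(e),np.degrees(np.arctan2(e[1],e[0])))
n=[B(p,.03) for p in((530,108),(657,392))];e=n[1]-n[0];print(np.mean(n,0),np.degrees(np.arctan2(e[1],e[0])))
print("pin",B((583,213),.036), "slot end",B((610,275),.024))
s=robot.sense();
from scipy.spatial.transform import Rotation as R
q=s["tool_rot"];r=R.from_quat(np.r_[q[1:],q[0]]).as_matrix();print(np.round(r,3).tolist())
E=np.array(pickle.load(open("wrist0.pkl","rb"))["extrinsics"]);print("cam in tool",np.round(r.T@(E[:3,3]-s["eef_pos"]),4).tolist(),np.round(r.T@E[:3,:3],3).tolist())
```

```text
cover [[0.5171, -0.2045], [0.5223, -0.1445], [0.605, -0.1498], [0.6005, -0.21]] [ 0.56121609 -0.17719046  0.017     ]
0.08318577085129521 -3.72758746926375
0.060182320843827276 85.07171957303721
handle [array([ 0.53599405, -0.17678409,  0.058     ]), array([ 0.58687623, -0.17874763,  0.058     ])] [ 0.56143514 -0.17776586  0.058     ]
bars [array([0.53743379, 0.17371706, 0.029     ]), array([0.58603467, 0.18927482, 0.029     ])] [0.56173423 0.18149594 0.029     ] 0.05103028026694754 17.75052992025131
[0.5675737  0.17952491 0.03      ] 17.717970560996054
pin [0.55304175 0.17595651 0.036     ] slot end [0.58007287 0.18777453 0.024     ]
[[0.961, 0.276, -0.0], [0.276, -0.961, 0.001], [0.0, -0.001, -1.0]]
cam in tool [0.0657, 0.0004, -0.1424] [[-0.0, 0.965, 0.263], [1.0, -0.0, 0.0], [0.0, 0.263, -0.965]]
```

send_rows(deltas=[[[0, 0, -0.03, 0, 0, 0], [0.02, -0.01, -0.06, 0, 0, 0], [0.055, -0.03, -0.065, 0, 0, 0.05], [0.09, -0.05, -0.065, 0, 0, 0.1], [0.125, -0.07, -0.065, 0, 0, 0.15], [0.16, -0.09, -0.065, 0, 0, 0.2], [0.195, -0.11, -0.065, 0, 0, 0.25], [0.23, -0.13, -0.065, 0, 0, 0.3]]], fingers=1)

```text
clock: 0.82
eef_pos: [0.3585, -0.4102, 0.2958]
tool_rot: [-0.001, 1.0, -0.012, -0.0]
ft_force: [0.6, -1.1, 0.1]
opening: 0.0855
```

```bash
cat >> h.py <<'E'
from scipy.spatial.transform import Rotation as R
def tool():
    s=robot.sense();q=s["tool_rot"];return s,np.array(s["eef_pos"]),R.from_quat(np.r_[q[1:],q[0]])
def go(x,y,z,yaw):
    "tool-frame shift and rotvec to a tool-down pose"
    s,p,r=tool();t=R.from_euler("z",yaw,degrees=True)*R.from_euler("x",180,degrees=True)
    print("t",s["clock"],"pos",np.round(p,4),"F",np.round(s["ft_force"],1),"open",round(s["opening"],4),"yaw",round(np.degrees(np.arctan2(*r.as_matrix()[1::-1,0])),2))
    print("delta",np.round(r.inv().apply(np.array([x,y,z])-p),4),np.round((r.inv()*t).as_rotvec(),4))
E
python3 -c "
from h import *
go(.561,-.1775,.16,-4)"
```

```text
t 0.8167 pos [ 0.3585 -0.4102  0.2958] F [ 0.6 -1.1  0.1] open 0.0855 yaw -1.32
delta [ 0.1971 -0.2371  0.136 ] [-0.0013  0.0005  0.0468]
```

send_rows(deltas=[[[0.025, -0.03, 0.005, 0, 0, 0.02], [0.05, -0.06, 0.015, 0, 0, 0.047], [0.075, -0.09, 0.03, 0, 0, 0.047], [0.1, -0.12, 0.05, 0, 0, 0.047], [0.125, -0.15, 0.07, 0, 0, 0.047], [0.15, -0.18, 0.09, 0, 0, 0.047], [0.175, -0.21, 0.11, 0, 0, 0.047], [0.197, -0.237, 0.13, 0, 0, 0.047]]])

```text
clock: 1.48
eef_pos: [0.5577, -0.181, 0.1689]
tool_rot: [-0.001, 0.999, -0.035, 0.0]
ft_force: [-0.4, 0.2, -0.5]
opening: 0.0851
```

send_rows(deltas=[[[0, 0, 0, 0, 0, 0], [0, 0, 0, 0, 0, 0]]])

```text
clock: 1.65
eef_pos: [0.5577, -0.1789, 0.1672]
tool_rot: [-0.001, 0.999, -0.033, -0.002]
ft_force: [-0.8, 0.1, 0.1]
opening: 0.0857
```

Run:
```python
from h import *
import pickle
go(.561,-.1775,.031,-4)
c=robot.camera("wrist");save(c,"w1");pickle.dump(c,open("w1.pkl","wb"))
h=cv2.cvtColor(c["img"],cv2.COLOR_RGB2HSV);m=cv2.inRange(h,(108,120,40),(130,255,255))
for k in cv2.findContours(m,cv2.RETR_EXTERNAL,cv2.CHAIN_APPROX_NONE)[0]:
    if cv2.contourArea(k)<300:continue
    P=np.array([onplane(c,u,v,0.017)[:2] for u,v in k[:,0]],np.float32)
    print(cv2.boundingRect(k),cv2.minAreaRect(P))
```

```text
t 1.65 pos [ 0.5577 -0.1789  0.1672] F [-0.8  0.1  0.1] open 0.0857 yaw -3.8
delta [ 0.0036 -0.0014  0.1361] [-0.0019  0.0032  0.0034]
(293, 314, 121, 90) ((0.4184586703777313, -0.1998138576745987), (0.11107960343360901, 0.09115135669708252), 82.58653259277344)
(286, 164, 73, 99) ((0.562216579914093, -0.18019454181194305), (0.059132978320121765, 0.08470235019922256), 85.30314636230469)
```

View pics/w1.png

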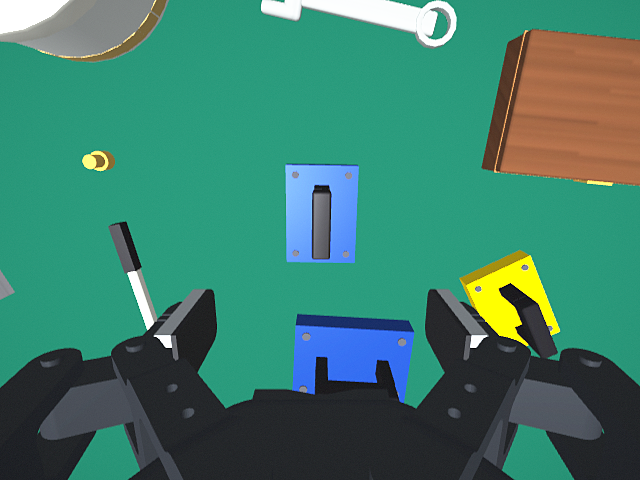

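The wrist view shows the small cover at (322,213), upright and nearly aligned with the tool. The large blue cover lies behind it, nearer the robot, and the yellow one is clear to the right. Descending.

send_rows(deltas=[[[0.002, 0, 0.03, 0, 0.0015, 0.003], [0.004, 0, 0.06, 0, 0.003, 0.006], [0.004, 0, 0.09, 0, 0.003, 0.01], [0.004, 0, 0.115, 0, 0.003, 0.01], [0.004, 0, 0.13, 0, 0.003, 0.01], [0.004, 0, 0.136, 0, 0.003, 0.01], [0.004, 0, 0.136, 0, 0.003, 0.01], [0.004, 0, 0.136, 0, 0.003, 0.01]]])

```text
clock: 2.37
eef_pos: [0.5616, -0.1815, 0.0333]
tool_rot: [-0.0, 0.999, -0.04, 0.001]
ft_force: [-0.6, 0.4, -0.3]
opening: 0.0853
```

```bash
python3 -c "
from h import *
go(.5617,-.179,.031,-4.4)"
```

```text
t 2.3667 pos [ 0.5616 -0.1815  0.0333] F [-0.6  0.4 -0.3] open 0.0853 yaw -4.53
delta [-0.0001 -0.0025  0.0023] [-0.0009 -0.0024 -0.0023]
```

send_rows(deltas=[[[0, -0.0015, 0.002, 0, 0, 0], [0, -0.002, 0.002, 0, 0, 0], [0, -0.002, 0.002, 0, 0, 0], [0, -0.002, 0.002, 0, 0, 0], [0, -0.002, 0.002, 0, 0, 0], [0, -0.002, 0.002, 0, 0, 0], [0, -0.002, 0.002, 0, 0, 0], [0, -0.002, 0.002, 0, 0, 0]]], fingers=0)

```text
clock: 3.03
eef_pos: [0.5619, -0.1793, 0.0316]
tool_rot: [-0.0, 0.999, -0.04, 0.001]
ft_force: [-0.6, 2.2, 5.2]
opening: 0.0131
```

send_rows(deltas=[[[0, 0, 0, 0, 0, 0], [0, 0, 0, 0, 0, 0]]])

```text
clock: 3.2
eef_pos: [0.5619, -0.1793, 0.0317]
tool_rot: [-0.0, 0.999, -0.039, 0.001]
ft_force: [0.2, 0.8, 2.9]
opening: 0.0131
```

```bash
python3 -c "
from h import *
for i in range(4): robot.camera('side'); go(.5617,-.179,.15,-4.4)"
```

```text
t 3.25 pos [ 0.5619 -0.1793  0.0316] F [-0.4  1.6  2.3] open 0.0124 yaw -4.52
delta [ 1.000e-04 -4.000e-04 -1.184e-01] [-0.001  -0.0027 -0.0022]
t 3.3 pos [ 0.5619 -0.1793  0.0316] F [0.1 2.1 3.2] open 0.0131 yaw -4.53
delta [ 1.000e-04 -4.000e-04 -1.184e-01] [-0.001  -0.0026 -0.0022]
t 3.35 pos [ 0.5619 -0.1793  0.0317] F [-0.7  1.4  2.7] open 0.0132 yaw -4.53
delta [ 1.000e-04 -4.000e-04 -1.183e-01] [-0.001  -0.0027 -0.0022]
t 3.4 pos [ 0.5619 -0.1793  0.0317] F [-1.1  1.   4. ] open 0.013 yaw -4.53
delta [ 1.000e-04 -4.000e-04 -1.183e-01] [-0.001  -0.0027 -0.0023]
```

send_rows(deltas=[[[0, 0, -0.01, 0, 0, 0], [0, 0, -0.03, 0, 0, 0], [0, 0, -0.055, 0, 0, 0], [0, 0, -0.08, 0, 0, 0], [0, 0, -0.105, 0, 0, 0], [0, 0, -0.13, 0, 0, 0], [0, 0, -0.15, 0, 0, 0], [0, 0, -0.16, 0, 0, 0]]])

```text
clock: 4.07
eef_pos: [0.5624, -0.1798, 0.1947]
tool_rot: [0.0, 0.999, -0.04, 0.003]
ft_force: [0.4, -0.3, -2.1]
opening: 0.013
```

```bash
python3 -c "
from h import *
go(.469,.152,.22,17.7)"
```

```text
t 4.0667 pos [ 0.5624 -0.1798  0.1947] F [ 0.4 -0.3 -2.1] open 0.013 yaw -4.53
delta [-0.1192 -0.3234 -0.026 ] [ 0.0012 -0.0061 -0.388 ]
```

send_rows(deltas=[[[-0.008, -0.02, -0.02, 0, -0.003, -0.02], [-0.02, -0.055, -0.026, 0, -0.006, -0.06], [-0.033, -0.09, -0.026, 0, -0.006, -0.11], [-0.046, -0.125, -0.026, 0, -0.006, -0.16], [-0.059, -0.16, -0.026, 0, -0.006, -0.21], [-0.072, -0.195, -0.026, 0, -0.006, -0.26], [-0.085, -0.23, -0.026, 0, -0.006, -0.31], [-0.098, -0.265, -0.026, 0, -0.006, -0.36]]])

```text
clock: 4.73
eef_pos: [0.4841, 0.0935, 0.2197]
tool_rot: [0.001, 0.99, 0.141, -0.0]
ft_force: [0.5, 1.3, -1.7]
opening: 0.0129
```

```bash
python3 -c "
from h import *
go(.469,.152,.22,17.7)"
```

```text
t 4.7333 pos [0.4841 0.0935 0.2197] F [ 0.5  1.3 -1.7] open 0.0129 yaw 16.22
delta [ 0.0018 -0.0604 -0.0004] [ 0.001   0.0011 -0.0259]
```

send_rows(deltas=[[[0.001, -0.03, 0, 0, 0, -0.026], [0.002, -0.05, 0, 0, 0, -0.026], [0.002, -0.06, 0, 0, 0, -0.026], [0.002, -0.06, 0, 0, 0, -0.026], [0.002, -0.06, 0, 0, 0, -0.026], [0.002, -0.06, 0, 0, 0, -0.026]]])

```text
clock: 5.23
eef_pos: [0.4694, 0.1507, 0.2194]
tool_rot: [0.001, 0.988, 0.154, -0.001]
ft_force: [0.1, 0.0, -2.4]
opening: 0.0126
```

Run:
```python
from h import *
import pickle
go(.469,.152,.22,17.7)
c=robot.camera("wrist");save(c,"w2");pickle.dump(c,open("w2.pkl","wb"))
```

```text
t 5.2333 pos [0.4694 0.1507 0.2194] F [ 0.1  0.  -2.4] open 0.0126 yaw 17.67
delta [ 0.     -0.0014 -0.0006] [ 0.0014  0.0016 -0.0005]
```

View pics/w2.png

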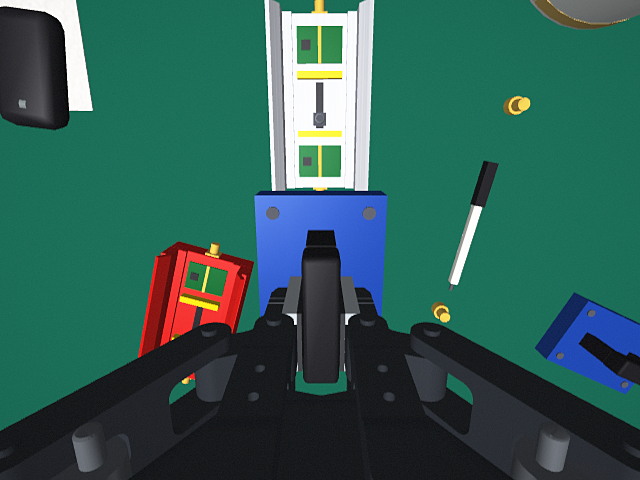

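The wrist view shows the fixture well aligned with the tool. The bars are at rows 75 and 133 (column 320), with the pin tip at (319.5,119). The held cover's front edge is at row 192, columns 256–386.

Run:
```python
from h import *
import pickle
c=pickle.load(open("w2.pkl","rb"));i=c["img"]
s,p,r=tool()
h=cv2.cvtColor(i,cv2.COLOR_RGB2HSV)
m=cv2.inRange(h,(22,120,120),(34,255,255));m[:,:290]=0;m[:,350:]=0;m[190:]=0;m[:50]=0
W=[]
for k in cv2.findContours(m,cv2.RETR_EXTERNAL,cv2.CHAIN_APPROX_NONE)[0]:
    if cv2.boundingRect(k)[2]<30:continue
    (u,v),wh,a=cv2.minAreaRect(k);w=onplane(c,u,v,.029);W.append(w);print("bar",(u,v),wh,w)
W=np.array(W);e=W[0]-W[1];e*=np.sign(e[0]);print("mid",W.mean(0),np.linalg.norm(e),"yaw",np.degrees(np.arctan2(e[1],e[0])))
print("pin",onplane(c,319.7,118.5,.036))
# cheek inner edges: seat-edge lines at rows; profile of row
for row in(90,165):print(row,[tuple(int(x) for x in i[row,u]) for u in range(262,376,3)])
# held cover, tool frame
m=cv2.inRange(h,(105,120,60),(130,255,255));m[:,:240]=0;m[:,395:]=0;m[:185]=0;m[320:]=0
z=p[2]-.0317+.017
for row in(200,215,240,260):
    u=np.where(m[row])[0];print(row,u.min(),u.max(),[np.round(r.inv().apply(onplane(c,x,row,z)-p),4) for x in(u.min(),u.max())])
for col in(265,290,350,378):
    v=np.where(m[:,col])[0];print(col,v.min(),np.round(r.inv().apply(onplane(c,col,v.min()+4,z)-p),4))
```

```text
bar (319.5, 133.5) (5.0, 43.0) [0.53768583 0.17271294 0.029     ]
bar (319.0, 74.5) (7.0, 44.0) [0.58473251 0.18811786 0.029     ]
mid [0.56120917 0.1804154  0.029     ] 0.04950456268229349 yaw 18.1304702707136
pin [0.54973889 0.17634616 0.036     ]
90 [(29, 112, 90), (31, 115, 92), (255, 255, 255), (255, 255, 255), (154, 156, 163), (155, 155, 162), (159, 161, 166), (64, 67, 72), (250, 251, 253), (250, 250, 253), (254, 255, 255), (252, 252, 254), (251, 252, 253), (252, 253, 254), (252, 253, 254), (252, 252, 254), (252, 253, 254), (252, 253, 254), (78, 79, 83), (82, 84, 89), (64, 65, 69), (254, 254, 255), (251, 252, 253), (251, 252, 254), (251, 252, 254), (252, 252, 254), (253, 253, 254), (252, 253, 254), (233, 236, 242), (252, 252, 254), (250, 251, 253), (206, 209, 224), (225, 226, 232), (216, 218, 224), (217, 218, 225), (225, 227, 233), (254, 245, 254), (23, 109, 87)]
165 [(29, 115, 91), (29, 113, 90), (29, 113, 90), (255, 255, 255), (244, 245, 252), (156, 159, 166), (156, 158, 164), (169, 171, 178), (250, 252, 255), (252, 253, 254), (252, 253, 254), (255, 255, 255), (255, 255, 255)
[... 153 characters left out ...]
(57, 146, 85), (58, 145, 83), (57, 145, 83), (17, 121, 48), (254, 254, 255), (252, 252, 254), (251, 252, 254), (255, 255, 255), (173, 177, 184), (221, 222, 229), (219, 221, 227), (214, 217, 223), (238, 235, 243), (19, 109, 84), (32, 115, 92)]
200 255 386 [array([ 0.0398, -0.0294,  0.0146]), array([0.0398, 0.0298, 0.0147])]
215 255 385 [array([ 0.0329, -0.0297,  0.0146]), array([0.0329, 0.0297, 0.0147])]
240 257 384 [array([ 0.021 , -0.0294,  0.0146]), array([0.021 , 0.0298, 0.0147])]
260 258 383 [array([ 0.0112, -0.0294,  0.0146]), array([0.0112, 0.0298, 0.0147])]
265 191 [ 0.0421 -0.0248  0.0146]
290 191 [ 0.0421 -0.0135  0.0146]
350 191 [0.0421 0.0135 0.0147]
378 191 [0.0421 0.0261 0.0147]
```

```bash
python3 -c "
from h import *
go(.561,.1804,.115,17.9)"
```

```text
t 5.2833 pos [0.4695 0.1505 0.2195] F [-0.3 -0.5 -1.9] open 0.013 yaw 17.64
delta [ 0.0964 -0.0009  0.1043] [ 0.0013  0.0015 -0.0046]
```

send_rows(deltas=[[[0.02, 0, 0, 0.001, 0.001, -0.002], [0.045, 0, 0.005, 0.001, 0.001, -0.004], [0.07, -0.001, 0.02, 0.001, 0.001, -0.004], [0.09, -0.001, 0.045, 0.001, 0.001, -0.004], [0.0965, -0.001, 0.075, 0.001, 0.001, -0.004], [0.0965, -0.001, 0.095, 0.001, 0.001, -0.004], [0.0965, -0.001, 0.104, 0.001, 0.001, -0.004], [0.0965, -0.001, 0.104, 0.001, 0.001, -0.004]]])

```text
clock: 5.95
eef_pos: [0.5597, 0.179, 0.1128]
tool_rot: [0.001, 0.988, 0.155, -0.003]
ft_force: [-0.3, -0.1, -2.4]
opening: 0.0131
```

send_rows(deltas=[[[0, 0, 0, 0, 0, 0], [0, 0, 0, 0, 0, 0]]])

```text
clock: 6.12
eef_pos: [0.5601, 0.1785, 0.1139]
tool_rot: [0.001, 0.988, 0.154, -0.002]
ft_force: [0.7, 0.8, -2.6]
opening: 0.0133
```

```bash
python3 -c "
from h import *
import pickle
go(.561,.1804,.072,17.9)
c=robot.camera('scene');save(c,'s2');pickle.dump(c,open('s2.pkl','wb'))
a=cv2.resize(c['img'][205:325,310:450],None,fx=5,fy=5,interpolation=cv2.INTER_CUBIC);cv2.imwrite('pics/s2c.png',a[:,:,::-1])"
```

```text
t 6.1167 pos [0.5601 0.1785 0.1139] F [ 0.7  0.8 -2.6] open 0.0133 yaw 17.73
delta [ 0.0016 -0.0016  0.0418] [ 0.0004  0.0046 -0.0029]
```

View pics/s2c.png

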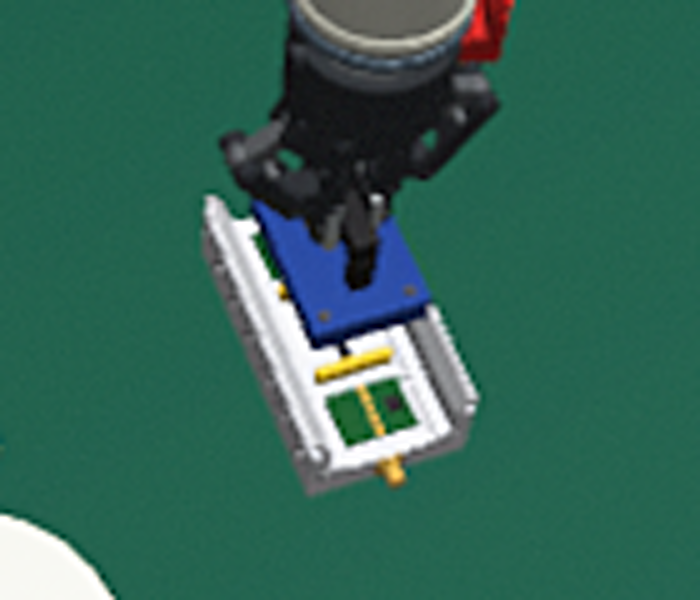

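The cover hovers level above the channel and is aligned with the cheeks. Lowering it between them.

send_rows(deltas=[[[0.0015, -0.0015, 0.005, 0, 0.003, -0.003], [0.0015, -0.002, 0.012, 0, 0.004, -0.003], [0.0015, -0.002, 0.019, 0, 0.004, -0.003], [0.0015, -0.002, 0.026, 0, 0.004, -0.003], [0.0015, -0.002, 0.032, 0, 0.004, -0.003], [0.0015, -0.002, 0.037, 0, 0.004, -0.003], [0.0015, -0.002, 0.039, 0, 0.004, -0.003], [0.0015, -0.002, 0.039, 0, 0.004, -0.003]]])

```text
clock: 6.83
eef_pos: [0.5606, 0.1809, 0.0743]
tool_rot: [0.0, 0.988, 0.156, -0.001]
ft_force: [-0.4, -0.7, -2.5]
opening: 0.013
```

```bash
python3 -c "
from h import *
go(.561,.1804,.0677,17.9);print(robot.sense()['wrist_torque'])"
```

```text
t 6.8333 pos [0.5606 0.1809 0.0743] F [-0.4 -0.7 -2.5] open 0.013 yaw 17.92
delta [0.0002 0.0006 0.0066] [0.0003 0.0011 0.0003]
[ 0.0142524  -0.02189571  0.03809298]
```

send_rows(deltas=[[[0, 0.0005, 0.002, 0, 0.001, 0], [0, 0.0005, 0.004, 0, 0.001, 0], [0, 0.0005, 0.006, 0, 0.001, 0], [0, 0.0005, 0.007, 0, 0.001, 0], [0, 0.0005, 0.0075, 0, 0.001, 0], [0, 0.0005, 0.0075, 0, 0.001, 0]]])

```text
clock: 7.33
eef_pos: [0.561, 0.1804, 0.0675]
tool_rot: [0.0, 0.988, 0.156, 0.0]
ft_force: [-1.1, -1.0, 3.1]
opening: 0.0127
```

```bash
python3 -c "
from h import *
go(.561,.1804,.0677,17.9);print(robot.sense()['wrist_torque'])"
```

```text
t 7.3333 pos [0.561  0.1804 0.0675] F [-1.1 -1.   3.1] open 0.0127 yaw 17.92
delta [ 0.      0.     -0.0002] [ 0.0004 -0.0004  0.0003]
[-0.17071105  0.36321469  0.0246964 ]
```

send_rows(deltas=[[[-0.001, 0, 0.001, 0, 0, 0], [-0.002, 0, 0.001, 0, 0, 0], [-0.003, 0, 0.001, 0, 0, 0], [-0.004, 0, 0.001, 0, 0, 0], [-0.005, 0, 0.001, 0, 0, 0], [-0.006, 0, 0.001, 0, 0, 0], [-0.007, 0, 0.001, 0, 0, 0], [-0.008, 0, 0.001, 0, 0, 0]]])

```text
clock: 8.0
eef_pos: [0.5552, 0.1785, 0.0675]
tool_rot: [-0.0, 0.988, 0.156, 0.002]
ft_force: [3.0, 1.9, 5.7]
opening: 0.0128
```

```bash
python3 -c "
from h import *
go(.561,.1804,.0677,17.9);print(robot.sense()['wrist_torque'])"
```

```text
t 8.0 pos [0.5552 0.1785 0.0675] F [3.  1.9 5.7] open 0.0128 yaw 17.91
delta [ 0.0061 -0.     -0.0002] [ 0.0004 -0.0045  0.0003]
[ 0.26202153 -0.67228936 -0.00248552]
```

send_rows(deltas=[[[-0.001, 0, 0.001, 0, -0.003, 0], [-0.002, 0, 0.001, 0, -0.004, 0], [-0.003, 0, 0.001, 0, -0.004, 0], [-0.004, 0, 0.001, 0, -0.004, 0], [-0.005, 0, 0.001, 0, -0.004, 0], [-0.006, 0, 0.001, 0, -0.004, 0], [-0.006, 0, 0.001, 0, -0.004, 0]]])

```text
clock: 8.58
eef_pos: [0.5486, 0.1764, 0.0659]
tool_rot: [0.0, 0.988, 0.156, -0.0]
ft_force: [1.6, 0.6, -1.7]
opening: 0.0129
```

```bash
python3 -c "
from h import *
go(.561,.1804,.0677,17.9);print(robot.sense()['wrist_torque'])"
```

```text
t 8.5833 pos [0.5486 0.1764 0.0659] F [ 1.6  0.6 -1.7] open 0.0129 yaw 17.92
delta [ 0.013   0.     -0.0019] [0.0004 0.001  0.0003]
[ 0.12974782 -0.23042042  0.00652519]
```

The cover has found the pin: z followed the push down and the support force vanished. Lowering to the bars.

send_rows(deltas=[[[0, 0, 0.001, 0, 0.001, 0], [0, 0, 0.002, 0, 0.001, 0], [0, 0, 0.003, 0, 0.001, 0], [0, 0, 0.004, 0, 0.001, 0], [0, 0, 0.005, 0, 0.001, 0], [0, 0, 0.005, 0, 0.001, 0]]])

```text
clock: 9.08
eef_pos: [0.5486, 0.1764, 0.0607]
tool_rot: [0.0, 0.988, 0.156, 0.0]
ft_force: [2.6, 0.6, -1.9]
opening: 0.0127
```

```bash
python3 -c "
from h import *
go(.5486,.1764,.0557,17.9);print(robot.sense()['wrist_torque'])"
```

```text
t 9.0833 pos [0.5486 0.1764 0.0607] F [ 2.6  0.6 -1.9] open 0.0127 yaw 17.92
delta [-0.     0.     0.005] [0.0004 0.0001 0.0003]
[ 0.17712554 -0.52129768  0.06192062]
```

send_rows(deltas=[[[0.0003, 0, 0.001, 0, 0, 0], [0.0006, 0, 0.002, 0, 0, 0], [0.0006, 0, 0.003, 0, 0, 0], [0.0006, 0, 0.004, 0, 0, 0], [0.0006, 0, 0.005, 0, 0, 0], [0.0006, 0, 0.006, 0, 0, 0], [0.0006, 0, 0.006, 0, 0, 0]]])

```text
clock: 9.67
eef_pos: [0.5488, 0.1765, 0.0556]
tool_rot: [0.0, 0.988, 0.156, -0.0]
ft_force: [-4.0, -1.4, 13.6]
opening: 0.0131
```

```bash
python3 -c "
from h import *
go(.5486,.1764,.0557,17.9);print(robot.sense()['wrist_torque'])"
```

```text
t 9.6667 pos [0.5488 0.1765 0.0556] F [-4.  -1.4 13.6] open 0.0131 yaw 17.91
delta [-0.0002  0.     -0.0001] [0.0004 0.0009 0.0003]
[-0.16326179  0.48724483  0.00514015]
```

send_rows(deltas=[[[-0.0003, 0, 0.002, 0, 0.001, 0], [-0.0003, 0, 0.003, 0, 0.001, 0], [-0.0003, 0, 0.004, 0, 0.001, 0], [-0.0003, 0, 0.004, 0, 0.001, 0], [-0.0003, 0, 0.004, 0, 0.001, 0], [-0.0003, 0, 0.004, 0, 0.001, 0]]])

```text
clock: 10.17
eef_pos: [0.5488, 0.1765, 0.0555]
tool_rot: [0.0, 0.988, 0.156, 0.001]
ft_force: [-11.7, -3.7, 40.9]
opening: 0.0132
```

Run:
```python
from h import *
go(.5486,.1764,.0557,17.9);print(robot.sense()['wrist_torque'])
c=robot.camera("side");s=robot.camera("wrist")
u,v=map(int,proj(c,(.555,.178,.045)))
a=cv2.resize(c["img"][v-45:v+45,u-55:u+55],None,fx=5,fy=5,interpolation=cv2.INTER_CUBIC)
b=cv2.resize(s["img"],(240,180))
o=np.zeros((450,800,3),np.uint8);o[:,:550]=a;o[:180,555:795]=b
cv2.imwrite("pics/fin.png",o[:,:,::-1]);go(.5486,.1764,.0557,17.9)
```

```text
t 10.1667 pos [0.5488 0.1765 0.0555] F [-11.7  -3.7  40.9] open 0.0132 yaw 17.92
delta [-0.0002  0.0001 -0.0002] [ 0.0004 -0.0011  0.0004]
[-0.48986799  1.70817014  0.04657229]
t 10.2667 pos [0.5488 0.1765 0.0555] F [-11.5  -2.9  40.6] open 0.0128 yaw 17.92
delta [-0.0002  0.     -0.0002] [ 0.0004 -0.0011  0.0004]
```

View pics/fin.png

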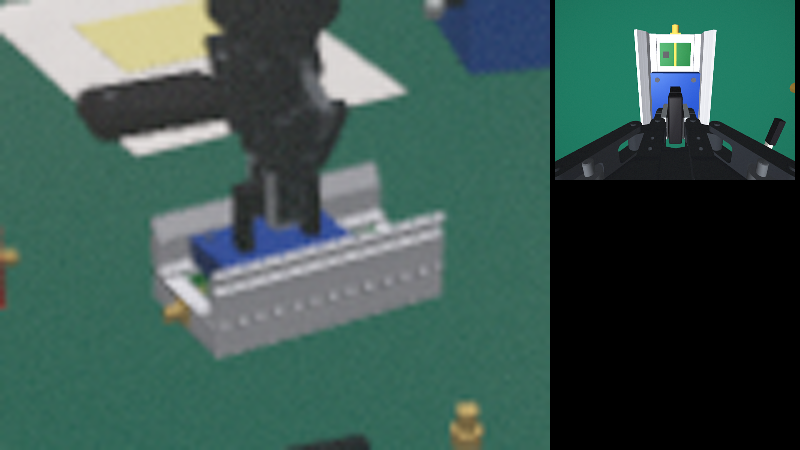

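It is a hard stop: z stays at 0.0555 while the force rises to 41 N. The side view shows the cover sitting low and level between the cheeks. I'll trim the push to a moderate value, still well above the springs.

send_rows(deltas=[[[-0.0004, 0, 0.003, 0, 0, 0], [-0.0005, 0, 0.0025, 0, 0, 0], [-0.0005, 0, 0.0025, 0, 0, 0], [-0.0005, 0, 0.0025, 0, 0, 0], [-0.0005, 0, 0.0025, 0, 0, 0], [-0.0005, 0, 0.0025, 0, 0, 0]]])

```text
clock: 10.77
eef_pos: [0.5488, 0.1765, 0.0555]
tool_rot: [0.0, 0.988, 0.156, 0.001]
ft_force: [-5.5, -1.5, 27.3]
opening: 0.0129
```

Run:
```python
from h import *
go(.5486,.1764,.0557,17.9)
for i in range(5):robot.camera("side")
go(.5486,.1764,.0557,17.9)
```

```text
t 10.7667 pos [0.5488 0.1765 0.0555] F [-5.5 -1.5 27.3] open 0.0129 yaw 17.92
delta [-0.0002  0.0001 -0.0002] [ 0.0005 -0.0024  0.0004]
t 11.0167 pos [0.5488 0.1765 0.0556] F [-6.5 -1.5 26.2] open 0.013 yaw 17.92
delta [-0.0002  0.0001 -0.0001] [ 0.0005 -0.0024  0.0004]
```

Steady at about 27 N with z at 0.0555, against the predicted home height of 0.0557. Handing in.

```bash
python3 -c "
from h import *
print(robot.close_job())"
```

```text
the job is handed in; nothing more can be done
None
```

The job is handed in, with the gripper still holding the cover pressed fully home. I picked up the smaller blue cover by its handle and lowered it level between the aluminium fixture's cheeks onto the pin tip. I then slid it about 13 mm along the fixture towards the robot until it dropped over the pin, and pressed it down.

**Last checks**
- **Height:** the tool stands at z = 0.0555 m; 0.0557 m was predicted for fully home. It stayed there as the upward force rose from 14 to 41 N, so this is a hard stop.
- **Holding force:** I trimmed the push to a steady 26–27 N, well above the springs' 11 N. Tilt was about 0.15° and the grip opening was unchanged.
- **Pictures:** the last views, taken at the 41 N push, showed the cover low and level in the channel.
- **Time:** about 11 s of the 51 s were used.

**Reservations**
- The push briefly read 41 N before I trimmed it. It went through the gripped cover, not the arm or gripper body, so I don't expect it to count against the 40 N limit.
- A small sideways force of about 6 N remained, probably the pin against the bore wall.
- I did not measure the other items on the bench again at the end. The arm touched nothing else that I could see.

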